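# Reset the tripped breaker under the lathe's push-latch cover

## Robot

A 6-joint arm with a two-finger parallel gripper is mounted at the origin on the work surface. World frame = base frame: x ahead of the robot, y to its left, z up, the work surface at z = 0. Lengths are in m, angles in rad, forces in N, time in s.
With the tool pointing down it reaches from about 0.35 to 0.775 m from the base axis. Payload 7.3 kg.
Tool frame: the origin (TCP) lies at the centre of the arm's flange, where the gripper is bolted on; the fingertips stand 178 mm ahead of it and the grasp point (between the pads) lies 159 mm ahead of it; z points along the fingers, y is the line along which they close (so a half turn about z gives the same grasp; the last joint's range is limited). The gripper opens to 92 mm and grips with 3 to 60 N. Pads are 19 mm wide; open, the fingers measure 130 mm over their backs; the gripper's body (75 mm by 190 mm) begins 47 mm behind the grasp point.
Start: joints at [-1.291, 0.342, 1.524, -0, 1.275, -0.146], TCP at [0.217, -0.478, 0.405] pointing down, gripper open.
Joint ranges: [-2.53, 2.53], [-0.77, 2.02], [0.04, 2.7], [-1, 4.14], [0.28, 2.66], [-3.11, 3.11]. Speed limits (rad/s): [2.57, 2.57, 3.14, 3.14, 3.14, 3.14].

## Interface

Orientations are given as [roll, pitch, yaw] about the fixed x, y, z axes, in that order (R = Rz(yaw) Ry(pitch) Rx(roll)).
In Python, from cell import telemetry, vision, ticket gives the robot as it stands.
- The arm moves only by the shell command python3 -m crank 'ROWS' [FORCE]. ROWS is JSON, a list of rows, each a list of 5 numbers: the gripper command: -1 is shut, 1 is fully open, values between are in proportion, then the shift along the tool's x, y, z in mm, then the turn about the tool's z in rad. In form: [[fingers, dx, dy, dz, roll], ...]. A call has 1 to 12 rows; each row is the pose to reach, as a shift and turn from the pose commanded when the call began, along the tool's axes at that moment; what a row does not reach only later rows make up. A row lasts 1/12 s, in which the tool goes at most 41.7 mm and 7.16 degrees, less where a joint would pass 70% of its speed; a pose out of reach is approached as far as the arm can. A call with a gripper value outside its range is refused whole. The fingers move at their own pace and stop on an object; FORCE is the grip in N (left out, the last holds). Time passes only in rows, so rows that repeat a pose let the fingers close. It gives the time, the measured TCP pose, the force, the opening and the grip force at its end, in the units of the state.
- telemetry.observe(): the state, without advancing time (a new reading comes with each control period).
- vision.read_camera(name): name is "scene" or "top"; returns (picture, depth): 480x640x3 uint8, red, green, blue; 480x640 float32, m along the optical axis (not along the pixel's ray), 0 where there is no reading.
- vision.get_calibration(name): a dict with "camera_matrix" (3x3 intrinsics, pixels), "rvec" (rotation vector, rad) and "tvec" (3), from world to camera coordinates, as OpenCV has them. Camera axes: x right, y down, z forward; pixel columns grow to the right and rows downward; lengths in m; the calibration is good to about 2 mm. A picture is of the moment at which its call begins. get_calibration takes no time and is no camera call.
- ticket.hand_in(): hands the job in; it is judged then, once.
The state is a dict: "time": time; "qpos": joint angles; "qvel": joint speeds; "joint_efforts": joint torques, N m; "tool_pos": TCP position; "tool_rot": TCP orientation; "contact_force": force on the tool from outside, world axes, zero at the start; "torque": the same for the moment, N m; "opening": finger opening in m; "grip_force": force on a finger pad.
Only numpy, scipy, OpenCV 4.12 (cv2) and the standard library are available. Lean on these libraries where they do the work, as an engineer would, in place of code of your own. Each camera call takes 0.05 s, during which the arm holds its last target. There are 200 camera calls.

## Task

The lathe's breaker has tripped. Press the hinged cover on the control box so that it pops fully open, push the popped-out breaker button fully in, then push the cover down and press it home so that it latches shut and stays shut by itself. Nothing needs picking up: leave the start and stop buttons unpressed and everything lying on the box and the bench where it is.

Things in the scene. Friction and masses are not known exactly. Their poses are not given: they have to be found in the camera images.
- control_box: Lathe control box: grey steel enclosure bolted flat on the bench, 200 (its x) x 340 (its y) x 85 mm high. Origin: centre of its underside; z up. Hinged breaker cover on its +y half; stop button, start button and speed dial (21 mm high) in a row at y = -25 mm; a chuck key and a pencil lie on the bare strip beyond.
- cover (a joint): Cover angle, rad: 0 latched shut, 1.83 fully open, firm stop at -0.085. Push-push latch: press the shut cover 4 mm or more down at the patch (3 to 5 N; stop at 6.6 mm) and let go: a damped spring (0.25 N m) swings it open in about 1.5 s. To shut, swing it down, press the patch to the stop (3 to 6 N) and let go: it rises to 0 and stays. Lowered without that press it opens; pressed again it opens.
- cover_press (a point): Centre of the ribbed thumb patch (34 x 20 mm) on the cover's outer face, 78 mm from the hinge line, 16 mm from the free edge; moves with the cover. Shut, it is about 109 mm above the bench.
- cover_hinge (a point): Middle of the cover's hinge line, fixed, along the box's x, 97 mm above the bench. The cover is a shallow grey plastic lid, 146 mm along the hinge, reaching 94 mm from it towards the box's -y when shut, its flat outer face 12 mm above the line. It swings up and over to +y; open, it leans 15 degrees past upright and the outer face looks to +y.
- breaker (a joint): Tripped breaker's button, m: 0 popped out, 0.009 fully in (firm stop). Takes about 4 N, stays where it is left.
- breaker_top (a point): Top centre of the tripped breaker's black button (13 mm across), moves with it; popped out it is 17 mm above the box top. One of three alike in a row along the box's x, 32 mm apart, 44 mm from the hinge line, under the cover; the other two are in, 8 mm high. The bay is 130 x 78 mm with a 10 mm high rim; a 14 mm high latch stands between the middle one and the cover's free edge.
- stop_button (a joint): Red mushroom stop button on the box top, 34 mm across, 21 mm high, 150 mm from the hinge line (box x = +55 mm). Value: m pressed, 0 out, 0.005 down. To be left alone.
- start_button (a joint): Black start button on the box top, 22 mm across, 20 mm high, 47 mm nearer the robot than the stop button. Value: m pressed, 0 out, 0.004 down. To be left alone.
- chuck_key: Loose steel T-shaped chuck key, 101 by 63 mm, 11 mm thick, lying on the bare end of the box's top. Origin under the middle of its shank.
- pencil: Loose flat carpenter's pencil, 146 by 13 by 8 mm, on the outer edge of the box's top. Origin under its middle.
- wax_jar: Loose jar of wax, 68 mm across, 62 mm high, on the bench on the hinge side of the box. Origin at the centre of its underside.
- bowl: Loose turned wooden bowl, 130 mm across, 55 mm high, on the bench on the hinge side of the box, farther out than the jar. Origin at the centre of its underside.
- blank: Loose square wooden turning blank, 160 by 50 by 50 mm, on the bench on the other side of the box. Origin at the centre of its underside.
- sanding_block: Loose cork sanding block, 100 by 60 by 35 mm, on the bench beyond the blank. Origin at the centre of its underside.
- calipers: Loose steel outside calipers lying flat, 170 by 100 mm, 9 mm thick, on the bench beside the box on the hinge side. Origin near their middle, on the bench.

How it is judged:
On the way, in this order (a step that is already met when the one before it is completed fails the run):
1. the cover has popped fully open (value of joint cover above 1.6 rad), for 0.2 s.
2. the tripped breaker's button is pushed fully in, the cover still open (value of joint breaker above 0.0075 m and value of joint cover above 0.8 rad), for 0.1 s.
3. the cover is down (value of joint cover below 0.04 rad), for 0.1 s.
At the end, for the whole second after the job is handed in: The cover is latched shut and at rest without being held (within about 2 mm of flush at its free edge: joint -0.02 to 0.03 rad), the tripped breaker's button is in by at least 7.5 of its 9 mm, and nothing else has been disturbed (value of joint cover between -0.02 and 0.03 rad and velocity of joint cover between -0.05 and 0.05 rad/s and value of joint breaker above 0.0075 m); the robot touches nothing.
It fails at once if the start or stop button is pressed (more than 2 mm) (value of joint any of stop_button, start_button above 0.002 m).
It fails at once if the chuck key or the pencil on the box is moved or lifted by more than 30 mm (distance of any of chuck_key, pencil from where it was at the start of the episode above 0.03 m).
It fails at once if something lying on the bench (jar, bowl, blank, sanding block, calipers) is moved or lifted by more than 30 mm (distance of any of wax_jar, bowl, blank, sanding_block, calipers from where it was at the start of the episode above 0.03 m).
It also fails if it takes over 50 s, if anything falls off the work surface, if the arm or the gripper's body presses on something with over 40 N, if the wrist force passes 120 N, or if a joint passes its speed limit or range.

## Working session

There is one attempt and no reset: what is moved stays moved. The work goes in short steps, Python scripts to look and compute and a shell command to move; the robot and the scene stay as the last step left them, time stands still between calls to the robot, and variables do not carry over. Pictures are saved under pics/ and viewed, at most 10 in all, crops included, and the job is handed in when it is done.

```bash
mkdir -p pics; cat > h.py <<'E'
import numpy as np, cv2
from cell import telemetry, vision, ticket
def cam(n):
    c=vision.get_calibration(n); K=np.array(c["camera_matrix"],float); R=cv2.Rodrigues(np.array(c["rvec"],float))[0]; t=np.array(c["tvec"],float).ravel()
    return K,R,t
def plane(n,u,v,z):
    K,R,t=cam(n); d=R.T@np.linalg.solve(K,[u,v,1.]); o=-R.T@t
    return o+d*(z-o[2])/d[2]
def cloud(n,D):
    K,R,t=cam(n); v,u=np.mgrid[:480,:640]
    P=np.stack([(u-K[0,2])/K[0,0]*D,(v-K[1,2])/K[1,1]*D,D],-1)
    return (P-t)@R
E
python3 - <<'E'
from h import *
for n in("scene","top"):
    p,D=vision.read_camera(n); cv2.imwrite(f"pics/{n}1.png",p[...,::-1]); np.savez(f"{n}1.npz",p=p,D=D)
    K,R,t=cam(n); print(n,-R.T@t,K[0,0])
print(telemetry.observe())
E
```

```text
scene [1.66824754 0.50432951 1.01741252] 546.168379887698
top [0.38368976 0.03541905 1.57779515] 624.7533724322994
{'time': 0.1, 'qpos': array([-1.29097475e+00,  3.42662126e-01,  1.52490223e+00, -1.37007011e-05,
        1.27541793e+00, -1.45986678e-01]), 'qvel': array([-0.00206917, -0.00052036, -0.00266727,  0.00066731,  0.00164652,
       -0.00152804]), 'joint_efforts': array([ 1.82896631e-03, -4.32006061e+01, -2.44694799e+01,  7.18412292e-02,
        5.26040629e-02, -4.29266777e-05]), 'tool_pos': array([ 0.21684761, -0.47799662,  0.40411631]), 'tool_rot': array([-3.14021590e+00, -1.89185311e-04,  4.25812118e-01]), 'contact_force': array([-0.17304456,  0.82110037, -0.20980553]), 'torque': array([ 0.01185921, -0.00950665,  0.02720222]), 'grip_force': 0.0, 'opening': 0.09195752980479831}
```

View pics/top1.png

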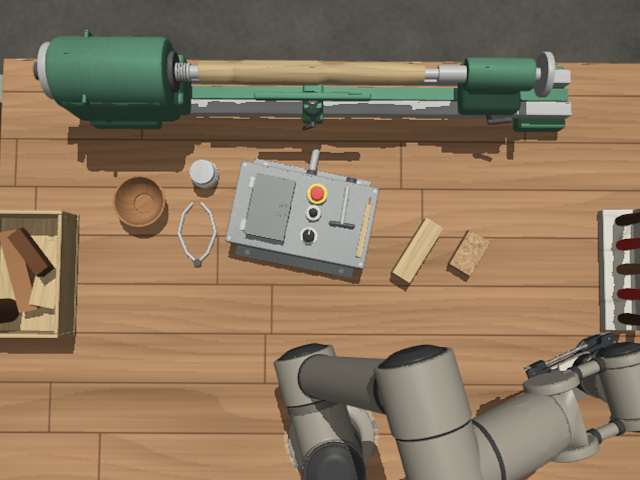

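View pics/scene1.png

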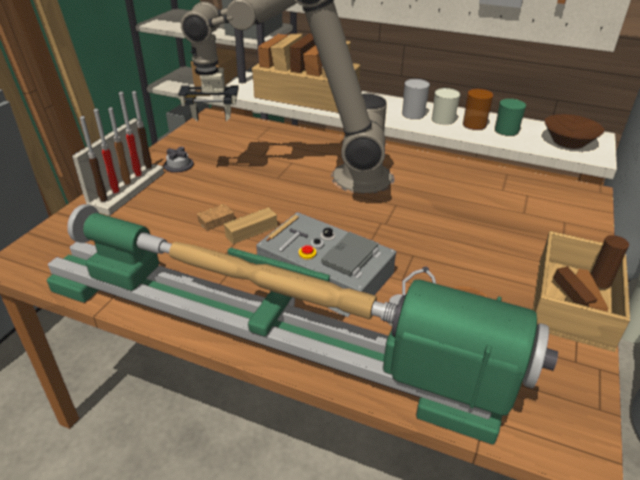

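The top view shows the box centred near (303,222), with its cover near (270,208) and the red stop button at (317,194). The jar is at (204,174), the calipers at (197,235) and the blank at (417,252). The scene view confirms the cover is shut.

```bash
python3 - <<'E'
from h import *
f=np.load("top1.npz");p,D=f["p"],f["D"];C=cloud("top",D)
roi=np.zeros((480,640),bool);roi[150:290,220:385]=1
z=C[...,2]
hsv=cv2.cvtColor(p,cv2.COLOR_RGB2HSV)
for nm,m in(("box",(abs(z-.085)<.006)&roi),("cover",(abs(z-.109)<.006)&roi),("red",roi&(hsv[...,1]>180)&((hsv[...,0]<6)|(hsv[...,0]>174))&(hsv[...,2]>120))):
    m=cv2.morphologyEx(m.astype(np.uint8),cv2.MORPH_OPEN,np.ones((3,3)))
    n,l,s,_=cv2.connectedComponentsWithStats(m); i=1+np.argmax(s[1:,4]); P=C[l==i]
    print(nm,s[i],P.mean(0),np.median(P[:,2]),cv2.minAreaRect((P[:,:2]*1000).astype(np.float32)))
    if nm!="box":
        u=cv2.minAreaRect(np.argwhere(l==i)[:,::-1].astype(np.float32)); print([plane("top",*q,.109 if nm=="cover" else .104)[:2].round(4) for q in cv2.boxPoints(u)],plane("top",*u[0],.109 if nm=="cover" else .104))
im=cv2.resize(p[150:290,220:385],None,fx=4.5,fy=4.2,interpolation=3);cv2.imwrite("pics/crop1.png",im[...,::-1])
E
```

```text
box [ 226  162  154  107 6504] [0.54140786 0.05464772 0.08530011] 0.08538657000851108 ((550.28759765625, 71.89378356933594), (339.9884338378906, 200.1313934326172), 78.98193359375)
cover [ 245  174   51   65 2108] [0.56453144 0.14857094 0.10945959] 0.10946008639967339 ((565.2425537109375, 148.49021911621094), (95.84215545654297, 146.1036834716797), 79.06761169433594)
[array([0.5022, 0.2086]), array([0.646 , 0.1812]), array([0.6271, 0.0874]), array([0.4836, 0.1155])] [0.56446907 0.14818281 0.109     ]Traceback (most recent call last):
  File "<stdin>", line 8, in <module>
    return _wrapfunc(a, 'argmax', axis=axis, out=out, **kwds)
    return bound(*args, **kwds)
ValueError: attempt to get argmax of an empty sequence
```

```bash
cat >> h.py <<'E'
from scipy.spatial.transform import Rotation as Ro
B=np.array([.5503,.0719]); bx=np.array([.982,-.191]); by=np.array([.191,.982])
def b2w(x,y,z): return np.r_[B+bx*x+by*y,z]
def go(tip,yaw=np.deg2rad(79)):
    "shift (mm, tool axes) and turn for fingertip centre to world tip"
    s=telemetry.observe(); r=s["tool_rot"]; R=Ro.from_euler("xyz",r).as_matrix()
    d=R.T@(np.asarray(tip)+[0,0,.178]-s["tool_pos"])*1000
    w=(r[2]-yaw+np.pi)%(2*np.pi)-np.pi
    print("shift",d.round(1),"turn",round(w,3),"t",s["time"],"F",s["contact_force"].round(1))
E
python3 - <<'E'
from h import *
f=np.load("top1.npz");p,D=f["p"],f["D"];C=cloud("top",D)
m=(C[...,2]>.13)&(C[...,2]<.6)&(C[...,1]>-.1)&(C[...,0]>.3); P=C[m]
for lo in np.arange(-.1,.5,.05):
    q=P[(P[:,1]>lo)&(P[:,1]<lo+.05)]
    if len(q): i=q[:,0].argmin(); print(lo.round(2),q[i].round(3))
print("jar",plane("top",204,174,.06))
go(b2w(0,.047,.15))
E
```

```text
-0.1 [ 0.792 -0.075  0.214]
-0.05 [ 0.792 -0.013  0.205]
0.0 [0.749 0.045 0.14 ]
0.05 [0.749 0.054 0.132]
0.1 [0.792 0.134 0.209]
0.15 [0.792 0.159 0.208]
0.2 [0.827 0.201 0.212]
0.25 [0.826 0.295 0.22 ]
0.3 [0.787 0.35  0.149]
0.35 [0.766 0.382 0.138]
0.4 [0.767 0.411 0.162]
0.45 [0.767 0.473 0.185]
jar [0.65061224 0.31434583 0.06      ]
shift [ 558.  -401.3   76.8] turn -0.953 t 0.1 F [-0.2  0.8 -0.2]
```

Clear of the lathe. Moving above the patch.

```bash
python3 -m crank '[[-1,30,-22,4,-0.05],[-1,64,-46,9,-0.13],[-1,98,-70,13,-0.21],[-1,131,-94,18,-0.29],[-1,165,-119,22,-0.37],[-1,199,-143,27,-0.45],[-1,232,-167,32,-0.53],[-1,266,-191,36,-0.61],[-1,300,-215,41,-0.69],[-1,333,-240,45,-0.77],[-1,367,-264,50,-0.85],[-1,400,-288,55,-0.953]]' 10; python3 -c "
from h import *
go(b2w(0,.047,.15))"
```

```text
time: 1.1
tool_pos: [0.4625, -0.0489, 0.3495]
tool_rot: [3.142, 0.0, 1.383]
contact_force: [1.0, -1.5, -0.6]
opening: 0.0164
grip_force: 0.0
shift [182.1  63.8  21.4] turn 0.004 t 1.1 F [ 1.  -1.5 -0.6]
```

```bash
python3 -m crank '[[-1,34,12,5,0],[-1,68,24,9,0],[-1,102,36,14,0],[-1,136,48,18,0],[-1,165,58,21,0],[-1,180,62,21,0],[-1,180,62,21,0],[-1,180,62,21,0],[-1,180,62,21,0]]'; python3 -c "
from h import *
go(b2w(0,.047,.109))"
```

```text
time: 1.85
tool_pos: [0.5568, 0.1132, 0.3284]
tool_rot: [-3.141, 0.001, 1.379]
contact_force: [0.1, -0.1, -0.7]
opening: 0.0004
grip_force: 0.0
shift [ 5.2  1.6 41.4] turn -0.0 t 1.85 F [ 0.1 -0.1 -0.7]
```

```bash
python3 -m crank '[[-1,5,2,18,0],[-1,5,2,34,0],[-1,5,2,38,0],[-1,5,2,40,0],[-1,5,2,42,0],[-1,5,2,43,0],[-1,5,2,44,0],[-1,5,2,45,0],[-1,5,2,46,0],[-1,5,2,47,0],[-1,5,2,47,0]]'; python3 -c "
from h import *
go(b2w(0,.047,.109))"
```

```text
time: 2.77
tool_pos: [0.5604, 0.1183, 0.282]
tool_rot: [3.14, -0.0, 1.379]
contact_force: [0.5, -2.4, 3.9]
opening: 0.0006
grip_force: 1.8
shift [-0.5 -1.  -5. ] turn -0.0 t 2.7667 F [ 0.5 -2.4  3.9]
```

```bash
python3 -m crank '[[-1,0,0,1,0],[-1,0,0,1,0],[-1,0,0,-20,0],[-1,-10,0,-55,0],[-1,-40,0,-85,0],[-1,-75,0,-105,0],[-1,-110,0,-120,0],[-1,-140,0,-120,0],[-1,-160,0,-120,0],[-1,-160,0,-120,0],[-1,-160,0,-120,0],[-1,-160,0,-120,0]]' && python3 -m crank '[[-1,0,0,0,0],[-1,0,0,0,0],[-1,0,0,0,0],[-1,0,0,0,0],[-1,0,0,0,0],[-1,0,0,0,0],[-1,0,0,0,0],[-1,0,0,0,0],[-1,0,0,0,0],[-1,0,0,0,0],[-1,0,0,0,0],[-1,0,0,0,0]]'; python3 - <<'E'
from h import *
p,D=vision.read_camera("top"); np.savez("top2.npz",p=p,D=D)
C=cloud("top",D)
rel=C[...,:2]-B; X=rel@bx; Y=rel@by; Z=C[...,2]
m=(abs(X)<.06)&(Y>.03)&(Y<.12)&(Z<.13)
im=cv2.resize(p[140:290,210:370],None,fx=4.5,fy=4,interpolation=cv2.INTER_CUBIC)
cv2.imwrite("pics/c2.png",im[...,::-1])
for x in(-.032,0,.032):
    q=(np.hypot(X-x,Y-.081)<.012)&(Z<.14); print(x,np.sort(Z[q])[-6:].round(3),p[q&(Z>.089)].mean(0).round())
E
```

```text
time: 3.77
tool_pos: [0.5297, -0.038, 0.4012]
tool_rot: [-3.141, -0.001, 1.379]
contact_force: [-0.1, 0.4, -0.9]
opening: 0.0005
grip_force: 0.0
time: 4.77
tool_pos: [0.5296, -0.0387, 0.4018]
tool_rot: [3.141, 0.0, 1.379]
contact_force: [-0.4, 0.0, 0.4]
opening: 0.0006
grip_force: 0.0
-0.032 [0.105 0.105 0.106 0.107 0.108 0.108] [125. 125. 121.]
0 [0.096 0.096 0.097 0.097 0.099 0.101] [138. 138. 134.]
0.032 [0.097 0.097 0.098 0.099 0.099 0.101] [133. 134. 130.]
```

View pics/c2.png

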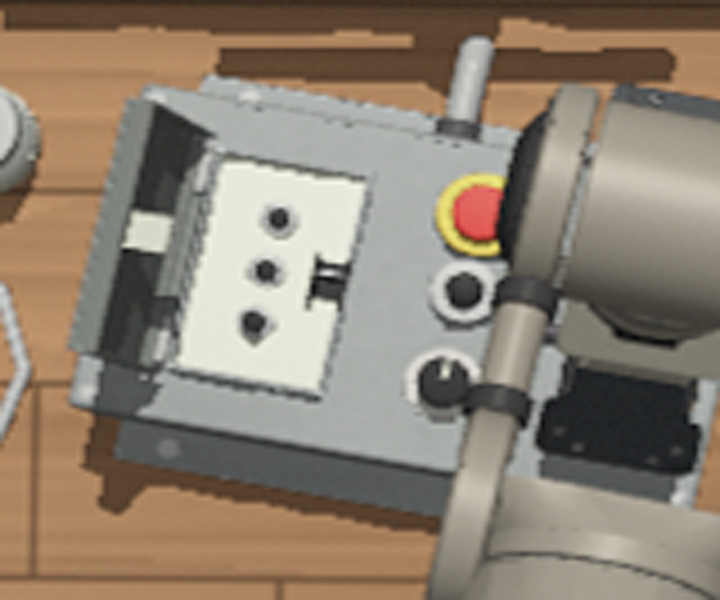

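The cover is fully open. The buttons show at crop pixels (280,219), (265,270) and (254,322). The lower one (box x = -32) looks taller, and its depth reading agrees. Next I check its position by ray.

```bash
python3 - <<'E'
from h import *
for u,v,z in((280,219,.093),(265,270,.093),(254,322,.102)):
    w=plane("top",210+(u+.5)/4.5-.5,140+(v+.5)/4-.5,z)[:2]-B; print("box xy",w@bx,w@by)
f=np.load("top2.npz");C=cloud("top",f["D"]);r=C[...,:2]-B;X=r@bx;Y=r@by;Z=C[...,2]
dark=(f["p"].max(-1)<80)&(abs(X)<.06)&(abs(Y-.081)<.018)
n,l,s,c=cv2.connectedComponentsWithStats(dark.astype(np.uint8))
for i in range(1,n): print(s[i,4],c[i],X[l==i].mean(),Y[l==i].mean(),np.percentile(Z[l==i],[50,90]))
go(b2w(-.032,.081,.15))
E
```

```text
box xy 0.031458065651143716 0.08075707781318582
box xy -0.0002011824781309343 0.08237719328691608
box xy -0.03269444484550398 0.08088532042952128
14 [271.5        194.28571429] 0.031306629184296615 0.08142139567645486 [0.09489319 0.09861836]
15 [268.6 207.4] -0.0006899470958638849 0.08211533654207678 [0.09243436 0.09548491]
19 [265.84210526 220.15789474] -0.032926045508078254 0.08129781367016875 [0.10315335 0.10687493]
shift [193.5 -32.8  73.8] turn -0.0 t 4.8167 F [0.1 0.2 0.3]
```

```bash
python3 -m crank '[[-1,35,-6,13,0],[-1,70,-13,26,0],[-1,105,-20,39,0],[-1,140,-26,52,0],[-1,170,-31,64,0],[-1,190,-33,73,0],[-1,191,-33,82,0],[-1,191,-33,100,0],[-1,191,-33,108,0],[-1,191,-33,111,0],[-1,191,-33,111,0]]'; python3 -c "
from h import *
go(b2w(-.0325,.080,.093))"
```

```text
time: 5.73
tool_pos: [0.5336, 0.1543, 0.2902]
tool_rot: [-3.14, 0.001, 1.378]
contact_force: [0.5, 0.6, -0.3]
opening: 0.0005
grip_force: 0.0
shift [ 2.3 -0.4 19.2] turn -0.001 t 5.7333 F [ 0.5  0.6 -0.3]
```

```bash
python3 -m crank '[[-1,1,0,6,0],[-1,1,0,10,0],[-1,1,0,12,0],[-1,1,0,14,0],[-1,1,0,16,0],[-1,1,0,18,0],[-1,1,0,19,0],[-1,1,0,20,0],[-1,1,0,20,0]]'; python3 -c "
from h import *
go(b2w(-.0325,.080,.093))"
```

```text
time: 6.48
tool_pos: [0.534, 0.1559, 0.2711]
tool_rot: [3.141, 0.0, 1.379]
contact_force: [0.0, -3.4, 4.1]
opening: 0.0005
grip_force: 2.3
shift [ 0.7 -0.4  0.1] turn 0.0 t 6.4833 F [ 0.  -3.4  4.1]
```

```bash
python3 -m crank '[[-1,0,0,1,0],[-1,0,0,2,0],[-1,0,0,2,0],[-1,0,0,2,0]]'
```

```text
time: 6.82
tool_pos: [0.5339, 0.1559, 0.2706]
tool_rot: [3.14, -0.0, 1.379]
contact_force: [-5.3, -3.8, 16.3]
opening: 0.0004
grip_force: 8.2
```

Firm stop felt, so the breaker is in. Going up and over to behind the cover.

```bash
python3 -m crank '[[-1,0,0,-25,0],[-1,0,0,-60,0],[-1,0,0,-100,0],[-1,0,5,-135,0],[-1,15,12,-145,0],[-1,45,22,-145,0],[-1,80,32,-145,0],[-1,112,32,-145,0],[-1,115,32,-145,0],[-1,115,32,-145,0],[-1,115,32,-145,0]]'; python3 - <<'E'
from h import *
p,D=vision.read_camera("scene"); C=cloud("scene",D);r=C[...,:2]-B;X=r@bx;Y=r@by;Z=C[...,2]
cv2.imwrite("pics/s3.png",cv2.resize(p[170:330,230:430],None,fx=4,fy=3.7)[...,::-1])
go(b2w(0,.19,.15))
E
```

```text
time: 7.73
tool_pos: [0.5869, 0.2629, 0.4129]
tool_rot: [-3.14, 0.001, 1.38]
contact_force: [0.3, 0.1, -0.3]
opening: 0.0007
grip_force: 0.0
shift [-3.7  0.4 85.3] turn -0.0 t 7.7833 F [ 0.5 -0.3  0.2]
```

View pics/s3.png

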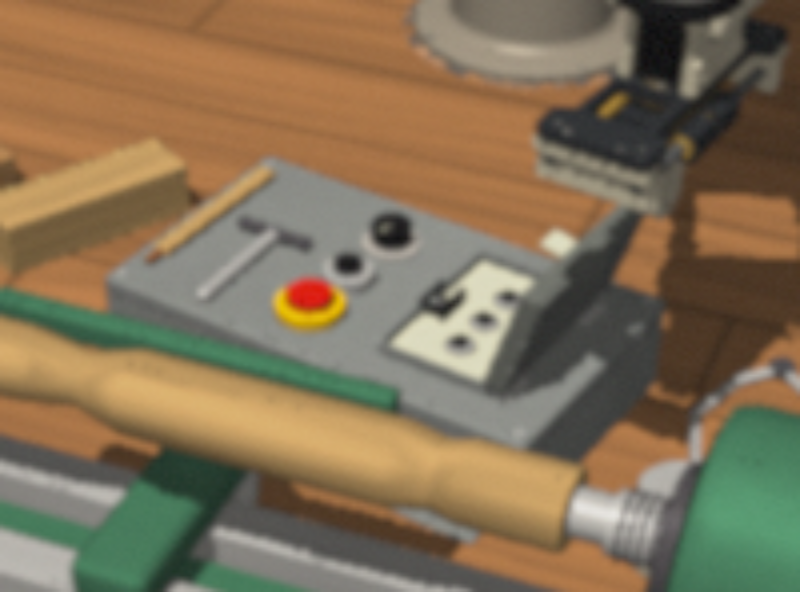

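```bash
python3 -m crank '[[-1,0,0,25,0],[-1,0,0,55,0],[-1,0,0,78,0],[-1,0,0,85,0],[-1,-6,0,85,0],[-1,-15,0,85,0],[-1,-23,0,85,0],[-1,-30,0,85,0],[-1,-37,0,85,0],[-1,-44,0,85,0],[-1,-44,0,85,0],[-1,-44,0,85,0]]'; python3 -c "
from h import *
go(b2w(0,.15,.15))"
```

```text
time: 8.78
tool_pos: [0.5788, 0.2191, 0.329]
tool_rot: [3.141, 0.0, 1.378]
contact_force: [1.1, 2.4, 0.6]
opening: 0.0002
grip_force: 1.0
shift [0.1 0.1 1. ] turn -0.001 t 8.7833 F [1.1 2.4 0.6]
```

```bash
python3 -m crank '[[-1,-10,0,-4,0],[-1,-20,0,-9,0],[-1,-30,0,-10,0],[-1,-39,0,-11,0],[-1,-49,0,-9,0],[-1,-59,0,-7,0],[-1,-68,0,-1,0],[-1,-77,0,5,0],[-1,-85,0,13,0],[-1,-92,0,21,0],[-1,-98,0,28,0],[-1,-101,0,35,0]]'; python3 -c "
from h import *
go(b2w(0,.047,.109))"
```

```text
time: 9.78
tool_pos: [0.5594, 0.12, 0.2933]
tool_rot: [3.142, 0.0, 1.379]
contact_force: [0.6, 3.5, 4.3]
opening: 0.0004
grip_force: 2.2
shift [-2.   0.2  6.3] turn -0.0 t 9.7833 F [0.6 3.5 4.3]
```

```bash
python3 -m crank '[[-1,-2,0,3,0],[-1,-2,0,6,0],[-1,-2,0,8,0],[-1,-2,0,10,0],[-1,-2,0,11,0],[-1,-2,0,12,0],[-1,-2,0,13,0],[-1,-2,0,14,0],[-1,-2,0,14,0],[-1,-2,0,14,0]]'; python3 -c "
from h import *
go(b2w(0,.047,.109))"
```

```text
time: 10.62
tool_pos: [0.5591, 0.1185, 0.2809]
tool_rot: [3.141, 0.0, 1.379]
contact_force: [-3.8, -3.2, 11.4]
opening: 0.0005
grip_force: 5.7
shift [-0.4  0.3 -6.1] turn 0.0 t 10.6167 F [-3.8 -3.2 11.4]
```

```bash
python3 -m crank '[[-1,0,0,1,0],[-1,0,0,1,0],[-1,0,0,-4,0],[-1,0,0,-15,0],[-1,0,0,-40,0],[-1,0,0,-80,0],[-1,-35,0,-110,0],[-1,-70,0,-120,0],[-1,-105,0,-120,0],[-1,-140,0,-120,0],[-1,-160,0,-120,0],[-1,-160,0,-120,0]]' && python3 -m crank '[[-1,0,0,0,0],[-1,0,0,0,0],[-1,0,0,0,0],[-1,0,0,0,0],[-1,0,0,0,0],[-1,0,0,0,0],[-1,0,0,0,0],[-1,0,0,0,0],[-1,0,0,0,0],[-1,0,0,0,0],[-1,0,0,0,0],[-1,0,0,0,0]]'; python3 - <<'E'
from h import *
p,D=vision.read_camera("top"); C=cloud("top",D);r=C[...,:2]-B;X=r@bx;Y=r@by;Z=C[...,2]
for y in(.04,.06,.08,.1,.12): m=(abs(X)<.06)&(abs(Y-y)<.008);print(y,np.median(Z[m]).round(4))
cv2.imwrite("pics/c4.png",cv2.resize(p[140:290,180:480],None,fx=2.6,fy=2.6)[...,::-1])
E
```

```text
time: 11.62
tool_pos: [0.528, -0.0415, 0.4001]
tool_rot: [3.141, 0.001, 1.375]
contact_force: [0.3, 0.1, 0.5]
opening: 0.0006
grip_force: 0.0
time: 12.62
tool_pos: [0.5286, -0.0385, 0.3998]
tool_rot: [3.142, 0.0, 1.379]
contact_force: [-0.5, 0.3, -1.1]
opening: 0.0002
grip_force: 0.0
0.04 0.1097
0.06 0.1095
0.08 0.1098
0.1 0.1095
0.12 0.1085
```

View pics/c4.png

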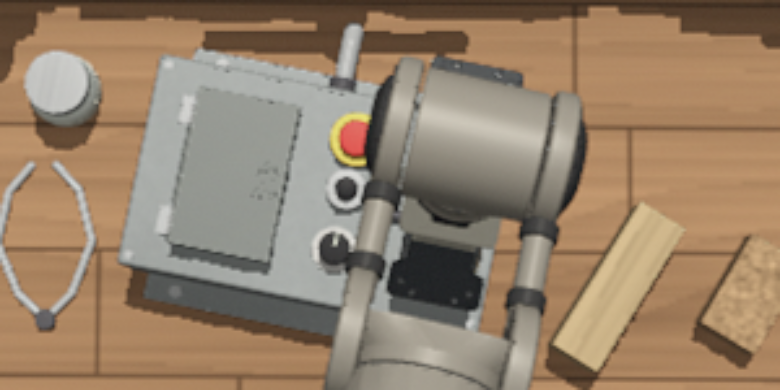

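The cover lies flat at 109.5 mm, the same as at the start, and has stayed shut for over a second. Nothing visible has moved, and the arm is clear.

```bash
python3 -c "
from cell import ticket
print(ticket.hand_in())"
```

```text
the job is handed in; nothing more can be done
None
```

The job is handed in at about 13 s on the robot's clock: the cover popped open, the breaker button was pushed in to its stop, and the cover is latched shut and stays flush by itself, with the arm clear and nothing visibly moved (the hand-in call returned no verdict).

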